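# Lid the gratin dish and slide its tray into the countertop oven

## Task

Put the blue lid on the blue gratin dish, pressed down so that it sits level in the dish's rim, and let go of it while the tray is still outside on the oven's folded-down door. Then slide the baking tray with the lidded dish along its slot into the oven until it is fully home against the back stop; keep the dish upright on the tray and leave the jar, the pepper mill and the mug alone.

Things in the scene. Friction and masses are not known exactly. Their poses are not given: they have to be found in the camera images.
- oven: Fixed steel countertop oven, 320 mm wide (y), 240 high, 230 deep. Origin: on the counter below the middle of the mouth, in the plane of the front face; x points into the oven, z up. Its folded-down flat door (fixed, 260 mm wide) lies in front from x = -225 mm to 0, top at z = 50 mm, level with the oven's floor. The cavity's roof is at z = 200 mm, its back stop at x = 187 mm.
- oven_mouth (a point): Middle of the mouth at floor level (oven x = 0, y = 0, z = 50 mm); axes as the oven's. Behind it side guides form a slot 206 mm wide, centred, for the 200 mm wide tray, with flared lead-ins at the mouth about 230 mm wide. Rails, underside 28 mm above the floor, reach over the tray's side rims and leave 6 mm above them.
- oven_hood (a point): Lower front edge, middle, of the black control hood over the mouth (oven x = -40 mm, y = 0, z = 200 mm). The hood is 40 mm high, full width, and juts 40 mm out of the face, so over the last part of the way the tray's handle can be reached only with the tool leaning back towards the robot, fingers pointing down and into the oven, 25 to 40 degrees from vertical.
- oven_home (a point): Point in the oven where the tray's origin lies when the tray is fully home against the back stop: oven x = 97 mm, y = 0, z = 50 mm. Axes as the oven's. The tray's front wall is then 7 mm inside the face.
- tray: Loose dark steel baking tray, 180 mm (x) by 200 (y), walls 4 mm thick and 22 mm high, floor 4 mm thick, about 0.3 kg. Origin: centre of its underside; x points to the oven, z up. A red handle tongue sticks out of its front wall towards the robot. It starts flat on the oven's door, outside the mouth, a little off-centre and turned, and slides on door and oven floor with friction.
- tray_handle (a point): Point to grip on the tray's red handle tongue: tray x = -133 mm, y = 0, z = 24 mm; axes as the tray's. The tongue is 22 mm wide (y), 16 mm thick (tray z = 16 to 32 mm) and runs from tray x = -90 to -150 mm.
- dish: Loose open rectangular blue ceramic dish, 110 mm (x) by 95 (y), 50 mm high, walls 5 mm, opening 100 by 85 mm, small ears at both x ends (128 mm overall), about 0.35 kg, standing on the tray's floor (4 mm above the tray's origin). Origin: centre of its underside; z up.
- lid: Loose blue lid, right way up on the counter left or right of the oven door, 0.14 kg. Origin: centre of its underside; z up. Plug 92 mm (x) by 77 (y), z = 0 to 6 mm, fits the dish's opening with 4 mm play all round; plate 112 by 97, z = 6 to 14, rests on the rim; black bar handle 60 long (x), 16 wide (y), z = 14 to 38. Seated: origin 44 mm above the dish's, x along the dish's x, either way round.
- jar: Bystander: closed amber glass jar with steel cap, 84 mm diameter, 130 mm high, on the side of the door where the lid is not. Origin: centre of its underside.
- mill: Bystander: dark wooden pepper mill, 54 mm diameter, 168 mm high, left of the oven (+y). Origin: centre of its underside.
- mug: Bystander: white mug, 80 mm diameter, 90 mm high, handle on its own +y side, right of the oven (-y). Origin: centre of its underside.
Things that resemble listed ones, but are neither listed nor needed, are in the scene too. What is shaped like the lid but green or purple is not meant.

How it is judged (in metres and radians):
On the way:
1. the lid sits level in the dish's rim, released, while the tray is still outside on the door (z of lid in the frame of dish between 0.041 and 0.0465 m and horizontal distance between lid and dish below 0.01 m and angle between the z axis of lid and the z axis of dish, either way round below 0.035 rad and angle between the x axis of lid and the x axis of dish, either way round below 0.2 rad and contact force between the fingers and lid below 0.1 N and x of tray in the frame of oven below -0.06 m), for 0.2 s.
At the end, for the whole second after the job is handed in: Tray flat in the oven slot, within 8 mm of fully home, 7 mm of centred and 0.08 rad of straight; dish upright on the tray floor, within 60 mm of its centre; lid seated in the dish (within 2.5 mm of its seated height, 2 degrees of level, 10 mm of centred); all at rest (x of tray in the frame of oven_home above -0.008 m and y of tray in the frame of oven_home between -0.007 and 0.007 m and z of tray in the frame of oven_home between -0.004 and 0.004 m and angle between the x axis of tray and the x axis of oven, either way round below 0.08 rad and angle between tray's own z axis and vertical below 0.04 rad and z of dish in the frame of tray below 0.008 m and angle between dish's own z axis and vertical below 0.05 rad and horizontal distance between dish and tray below 0.06 m and z of lid in the frame of dish between 0.041 and 0.0465 m and horizontal distance between lid and dish below 0.01 m and angle between the z axis of lid and the z axis of dish, either way round below 0.035 rad and linear speed of each of tray, lid, dish below 0.02 m/s); the robot touches nothing.
It fails at once if the dish is tipped by more than 20 degrees (angle between dish's own z axis and vertical above 0.35 rad).
It fails at once if the jar, mill or mug is moved more than 25 mm or toppled (distance of any of jar, mill, mug from where it was at the start of the episode above 0.025 m or angle between any of jar, mill, mug's own z axis and vertical above 0.4 rad).
It also fails if it takes over 72 s, if anything falls off the work surface, if the arm or the gripper's body presses on something with over 40 N, if the wrist force passes 120 N, or if a joint passes its speed limit or range.

## Robot

A 6-joint arm with a two-finger parallel gripper is mounted at the origin on the work surface. World frame = base frame: x ahead of the robot, y to its left, z up, the work surface at z = 0. Lengths are in mm, angles in rad, forces in N, time in s.
With the tool pointing down it reaches from about 400 to 925 mm from the base axis. Payload 12.5 kg.
Tool frame: the origin (TCP) lies midway between the tips of the shut fingers; the grasp point (between the pads) lies 19 mm behind it; z points along the fingers, y is the line along which they close (so a half turn about z gives the same grasp; the last joint's range is limited). The gripper opens to 95 mm and grips with 3 to 60 N. Pads are 20 mm wide; open, the fingers measure 119 mm over their backs; the gripper's body (75 mm by 180 mm) begins 59 mm behind the grasp point.
Start: joints at [1.034, 0.491, 1.559, -0, 1.092, -0.106], TCP at [260.985, 567.92, 214.661] pointing down, gripper open.
Joint ranges: [-3.1, 3.1], [-0.84, 2.19], [0.05, 2.79], [-1.13, 4.28], [0.06, 2.93], [-2.69, 2.69]. Speed limits (rad/s): [2.22, 2.22, 2.79, 3.14, 3.14, 3.14].

## Interface

Orientations are given as [roll, pitch, yaw] about the fixed x, y, z axes, in that order (R = Rz(yaw) Ry(pitch) Rx(roll)).
In Python, from cell import env gives the robot as it stands.
- The arm moves only by the shell command python3 -m inch 'ROWS'. ROWS is JSON, a list of rows, each a list of 7 numbers: the turn, a rotation vector about the tool's x, y, z in rad, then the shift along the tool's x, y, z in cm, then the closure, from -1 (fully open) to 1 (shut). A call has 1 to 20 rows; each row shifts and turns the commanded pose from where the row before left it, along the tool's axes as they then stand; what a row does not reach is not made up. A row lasts 1/8 s, in which the tool goes at most 62.5 mm and 10.7 degrees, less where a joint would pass 70% of its speed; a pose out of reach is approached as far as the arm can. A call with a gripper value outside its range is refused whole. The fingers move at their own pace and stop on an object; the grip force is fixed at half the most. Time passes only in rows, so rows that do not move let the fingers close. It gives the time, the measured TCP pose, the force, the opening and the grip force at its end, in the units of the state.
- env.state(): the state, without advancing time (a new reading comes with each control period).
- env.read_camera(name): name is "scene" or "side" or "wrist"; returns a dict with "img" (384x512x3 uint8, red, green, blue), "depth" (384x512 float32, mm along the optical axis (not along the pixel's ray), 0 where there is no reading), "fx", "fy", "cx", "cy" (pixels), "position" and "orientation" of the camera in the world. Camera axes: x right, y down, z forward; pixel columns grow to the right and rows downward; lengths in mm; the calibration is good to about 2 mm. A picture is of the moment at which its call begins.
- env.job_done(): hands the job in; it is judged then, once.
Trained networks look in a picture, given as the dict that the camera call returned (one of the last four; its "shot" number tells which), for a name from the list of things; names that differ only in an ending like _2 or _b are one class to them, and where a whole thing is asked for, a point or a joint stands for the part that bears it (a point fixed in the world has none). Each returns a list of dicts, best first, with "score" (0 to 1); they miss things now and then, are a little off and sometimes report something else, mostly with a low value. They report only what shows in the picture. A call takes as long as a camera call. They do not tell look-alikes from the thing itself.
- env.find_in(picture, target): "centre" ([x, y, z] in mm, in the coordinates of the camera as it stood for that picture, good to about 4 mm: the middle of the surface that is visible of it).
- env.trace(picture, target): "mask" (384x512 bool, what is visible of it).
The state is a dict: "t": time; "joints": joint angles; "qvel": joint speeds; "tau": joint torques, N m; "eef_pos": TCP position; "tcp_rot": TCP orientation; "ft_force": force on the tool from outside, world axes, zero at the start; "moment": the same for the moment, N m; "opening": opening from 0.0 (shut) to 1.0 (fully open); "grip_force": force on a finger pad.
Only numpy, scipy, OpenCV 4.12 (cv2) and the standard library are available. Lean on these libraries where they do the work, as an engineer would, in place of code of your own. Each camera call takes 0.05 s, during which the arm holds its last target. There are 200 camera calls.

## Working session

There is one attempt and no reset: what is moved stays moved. The work goes in short steps, Python scripts to look and compute and a shell command to move; the robot and the scene stay as the last step left them, time stands still between calls to the robot, and variables do not carry over. Pictures are saved under pics/ and viewed, at most 10 in all, crops included, and the job is handed in when it is done.

```bash
mkdir -p pics; ls; cat > h.py <<'E'
from cell import env
import numpy as np, cv2
from scipy.spatial.transform import Rotation as R
def T(p):
    return R.from_euler('xyz',p['orientation']).as_matrix(), np.array(p['position'])
def world(p,c):
    M,t=T(p); return M@np.array(c)+t
def cloud(p,mask=None):
    d=p['depth']; v,u=np.nonzero((d>0)&(mask if mask is not None else True))
    z=d[v,u]; c=np.stack([(u-p['cx'])/p['fx']*z,(v-p['cy'])/p['fy']*z,z],1)
    M,t=T(p); return c@M.T+t,p['img'][v,u]
def save(p,n): cv2.imwrite('pics/'+n,p['img'][:,:,::-1])
E
python3 - <<'E'
from h import *
print(env.state())
a=env.read_camera('scene');b=env.read_camera('side')
print({k:v for k,v in a.items() if k not in('img','depth')});print(b['position'],b['orientation'])
cv2.imwrite('pics/1.png',cv2.resize(np.vstack([a['img'],b['img']])[:,:,::-1],None,fx=.78,fy=.78))
for n,p in(('scene',a),('side',b)):
  for t in['lid','dish','tray','tray_handle','oven','jar','mill','mug']:
    print(n,t,[(round(r['score'],2),world(p,r['centre']).round(0).tolist()) for r in env.find_in(p,t)])
E
```

```text
pics
{'t': 0.0, 'joints': array([ 1.03441231e+00,  4.91564462e-01,  1.55948433e+00,  8.00645241e-06,
        1.09169032e+00, -1.05572057e-01]), 'qvel': array([-0.00076934, -0.00028219, -0.00051354, -0.00114194,  0.00028291,
       -0.00050523]), 'tau': array([ 4.03604326e-05, -6.12642646e+01, -2.58180159e+01,  6.92252791e-02,
        4.82313917e-02, -9.20005618e-05]), 'eef_pos': array([260.83432921, 567.68601899, 214.04669076]), 'tcp_rot': array([-3.14045332e+00, -1.27871163e-04,  2.71077692e+00]), 'ft_force': array([-0.01942933, -0.44444168,  0.24161366]), 'moment': array([-0.01719463, -0.04217485, -0.00555359]), 'grip_force': 0.0, 'opening': 1.0013317449404944}
{'fx': 461.7808470537145, 'fy': 461.7808470537145, 'cx': 250.92865301853723, 'cy': 197.24966186519416, 'position': array([1070.53200272,   80.01886169, 1707.33084204]), 'orientation': array([-2.80573013, -0.00740009,  1.59510535]), 'shot': 1}
[ 139.82377978 -500.93701415  985.64202345] [-2.46751578 -0.0078378  -0.64477431]
scene lid [(0.97, [281.0, 471.0, 12.0]), (0.96, [660.0, 471.0, 13.0]), (0.81, [287.0, 272.0, 15.0]), (0.75, [461.0, 516.0, 19.0]), (0.61, [478.0, 319.0, 16.0])]
scene dish []
scene tray [(0.71, [535.0, 33.0, 57.0])]
scene tray_handle [(0.82, [530.0, 29.0, 53.0])]
scene oven [(0.96, [802.0, 29.0, 240.0]), (0.73, [651.0, -394.0, 44.0]), (0.41, [535.0, 30.0, 55.0])]
scene jar [(0.9, [525.0, -336.0, 117.0]), (0.6, [798.0, 23.0, 245.0]), (0.45, [654.0, -394.0, 49.0])]
scene mill [(0.71, [700.0, 334.0, 115.0])]
scene mug [(0.59, [653.0, -396.0, 47.0])]
side lid [(0.89, [272.0, 464.0, 14.0]), (0.86, [657.0, 469.0, 14.0]), (0.84, [281.0, 273.0, 14.0])]
side dish [(0.83, [584.0, 27.0, 74.0])]
side tray [(0.89, [562.0, 5.0, 52.0])]
side tray_handle [(0.92, [563.0, 6.0, 56.0])]
side oven [(0.91, [740.0, -32.0, 241.0])]
side jar [(0.83, [484.0, -355.0, 126.0])]
side mill [(0.77, [681.0, 330.0, 92.0])]
side mug [(0.85, [654.0, -389.0, 48.0])]
```

View pics/1.png

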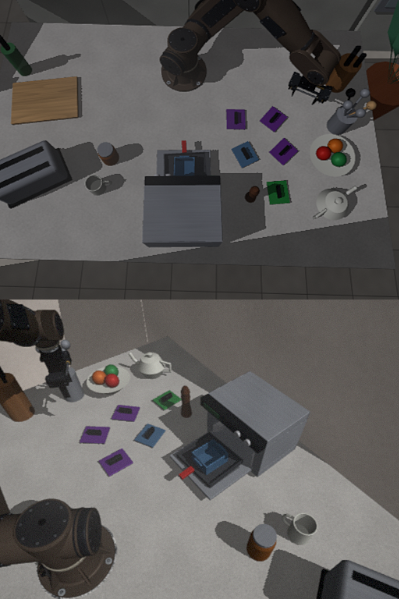

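The picture has scene above and side below. The blue lid is at about (245,153) in the scene part, near world (478,319). The purple lids and the green one are decoys. The tray, with the dish on it and the red handle at (184,147), is in front of the oven. Next I'll measure by colour and depth.

```bash
cat >> h.py <<'E'
def hsv(p): return cv2.cvtColor(p['img'],cv2.COLOR_RGB2HSV)
def blue(p):
    h=hsv(p); return (h[...,0]>97)&(h[...,0]<116)&(h[...,1]>90)&(h[...,2]>40)
def red(p):
    h=hsv(p); return ((h[...,0]<8)|(h[...,0]>172))&(h[...,1]>150)
def box(q,c,r): return (abs(q[:,0]-c[0])<r)&(abs(q[:,1]-c[1])<r)
def rect(q): 
    (c,s,a)=cv2.minAreaRect(q[:,:2].astype(np.float32)); return np.round(c,1),np.round(s,1),round(a,1)
E
python3 - <<'E'
from h import *
for n in('scene','side'):
  p=env.read_camera(n)
  q,_=cloud(p,blue(p))
  l=q[box(q,(478,319),90)]; print(n,'lid',len(l),np.percentile(l[:,2],[5,50,95]).round(1),rect(l))
  d=q[box(q,(584,25),110)&(q[:,2]>93)]; print('dish rim',len(d),np.percentile(d[:,2],[5,50,95]).round(1),rect(d))
  q,_=cloud(p,red(p)); h=q[box(q,(500,25),120)&(q[:,2]>60)]; print('handle',len(h),np.percentile(h[:,2],[5,50,95]).round(1),rect(h))
  q,_=cloud(p)
  o=q[(abs(q[:,2]-240)<7)&(q[:,0]>500)&(abs(q[:,1])<300)]; print('oven top',len(o),rect(o))
  t=q[(abs(q[:,2]-72)<4)&(q[:,0]>400)&(q[:,0]<720)&(abs(q[:,1]-20)<140)]; print('trayrim',len(t),rect(t))
  dr=q[(abs(q[:,2]-50)<4)&(q[:,0]>350)&(q[:,0]<720)&(abs(q[:,1]-20)<170)]; print('door',len(dr),rect(dr))
E
```

```text
scene lid 561 [ 6.2 13.6 21.1] (array([472.1, 324.1]), array([112.2,  99.6]), 27.3)
dish rim 106 [ 95.6 103.8 110.2] (array([566.6,  23.7]), array([94.7, 91.9]), 2.6)
handle 66 [73.2 82.7 89.3] (array([465.1,  20. ]), array([60.5, 16.6]), 5.9)
oven top 8225 (array([789.1,  26.8]), array([282.7, 320.5]), 1.7)
trayrim 129 (array([521.5,  23.4]), array([172.4, 203.3]), 2.8)
door 839 (array([537.8,  17.4]), array([132.7, 259.2]), 1.8)
side lid 366 [11.3 14.2 17.6] (array([472.1, 320.2]), array([110. ,  94.6]), 28.0)
dish rim 329 [ 94.2 101.8 106.5] (array([580.8,  23. ]), array([128. ,  97.9]), 2.1)
handle 141 [78.9 82.4 85.1] (array([464.2,  18. ]), array([59.9, 24.6]), 3.5)
oven top 7636 (array([964.5,   6.6]), array([588.1, 632.6]), 89.6)
trayrim 564 (array([574.7,  17.1]), array([280. , 273.3]), 0.5)
door 2302 (array([596.5,  17.4]), array([251. , 317.3]), 2.1)
```

```bash
cat >> h.py <<'E'
def to(target,rot=None):
    s=env.state(); M=R.from_euler('xyz',s['tcp_rot'])
    if rot is not None:
        G=R.from_euler('xyz',rot); print('turn',(M.inv()*G).as_rotvec().round(4)); M=G
    print('shift cm (after turn)',(M.inv().apply(np.array(target)-s['eef_pos'])/10).round(3))
E
python3 -m inch '[[0,0,-0.182,0,0,0,-1],[0,0,-0.182,0,0,0,-1],[0,0,-0.182,0,0,0,-1],[0,0,-0.182,0,0,0,-1],[0,0,-0.182,0,0,0,-1],[0,0,0,-1.225,-5.26,0,-1],[0,0,0,-1.225,-5.26,0,-1],[0,0,0,-1.225,-5.26,0,-1],[0,0,0,-1.225,-5.26,0,-1],[0,0,0,-1.225,-5.26,0,-1],[0,0,0,-1.225,-5.26,0,-1],[0,0,0,0,0,0,-1],[0,0,0,0,0,0,-1]]'
python3 - <<'E'
from h import *
p=env.read_camera('wrist'); save(p,'2.png')
print(env.state()['joints'],p['position'],p['orientation'])
q,_=cloud(p,blue(p)); l=q[box(q,(472,322),100)]; top=l[abs(l[:,2]-14)<5]
print(len(l),np.percentile(l[:,2],[5,50,95]),rect(top))
q,c=cloud(p); b=q[box(q,(472,322),60)&(q[:,2]>28)&(q[:,2]<48)]; print('bar',len(b),np.percentile(b[:,2],[5,50,95]),rect(b))
to((472,322,80))
E
```

```text
t: 2.62
eef_pos: [471.6, 321.8, 214.6]
tcp_rot: [3.141, 0.0, -2.663]
ft_force: [-0.3, -0.5, 0.1]
opening: 1.0
grip_force: 0.0
[ 4.84044874e-01  4.14035326e-01  1.69411895e+00  2.74427329e-04
  1.03348304e+00 -1.56655188e+00] [400.94787704 285.06135378 385.62298125] [ 2.85402454e+00 -1.45182490e-03  2.05001528e+00]
5311 [13.77180496 14.99018544 16.199945  ] (array([472.1, 323.4]), array([108.2,  93.7]), 27.8)
bar 720 [37.20090771 38.82183021 40.07650696] (array([472. , 322.6]), array([59. , 15.1]), 27.6)
shift cm (after turn) [-0.056 -0.064 13.465]
```

View pics/2.png

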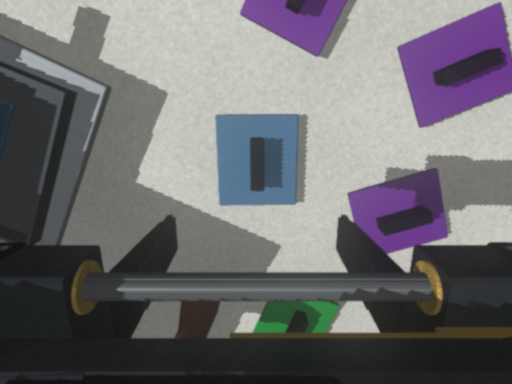

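Blue lid at (258,158) with its bar at (257,165), between the fingers and aligned. The wrist view agrees with the others: bar centre (472,322.6), top z about 38. I'll grip it.

```bash
python3 -m inch '[[0,0,0,-0.05,0.05,4.6,-1],[0,0,0,0,0,4.6,-1],[0,0,0,0,0,4.6,-1],[0,0,0,0,0,4.6,-1],[0,0,0,0,0,1.25,-1],[0,0,0,0,0,0,-1],[0,0,0,0,0,0,1],[0,0,0,0,0,0,1],[0,0,0,0,0,0,1],[0,0,0,0,0,0,1],[0,0,0,0,0,0,1],[0,0,0,0,0,0,1]]'
```

```text
t: 4.18
eef_pos: [471.9, 322.4, 18.1]
tcp_rot: [3.142, -0.0, -2.662]
ft_force: [0.4, -0.7, -0.4]
opening: 0.426
grip_force: 0.0
```

```bash
python3 -m inch '[[0,0,0,0,0,0,1],[0,0,0,0,0,0,1],[0,0,0,0,0,0,1],[0,0,0,0,0,0,1],[0,0,0,0,0,-3,1],[0,0,0,0,0,-5,1],[0,0,0,0,0,-5,1],[0,0,0,0,0,-5,1],[0,0,0,0,0,-5,1],[0,0,0,0,0,-5,1],[0,0,0.147,0,0,0,1],[0,0,0.147,0,0,0,1],[0,0,0.147,0,0,0,1],[0,0,0,0,0,0,1]]'; python3 -c "
from h import *
to((450,22,300))"
```

```text
t: 5.92
eef_pos: [471.7, 322.3, 298.0]
tcp_rot: [-3.141, -0.0, -3.102]
ft_force: [0.6, 0.8, -0.8]
opening: 0.164
grip_force: 30.0
shift cm (after turn) [  3.35  -29.926  -0.198]
```

```bash
python3 -m inch '[[0,0,0,0.55,-5,0,1],[0,0,0,0.55,-5,0,1],[0,0,0,0.55,-5,0,1],[0,0,0,0.55,-5,0,1],[0,0,0,0.55,-5,0,1],[0,0,0,0.55,-5,0,1],[0,0,0,0,0,0,1],[0,0,0,0,0,0,1]]'
python3 - <<'E'
from h import *
p=env.read_camera('wrist'); save(p,'3.png'); np.savez('w.npz',**p)
q,_=cloud(p,blue(p)); d=q[box(q,(584,25),110)&(q[:,2]>98)&(q[:,2]<112)]; print('dish rim',len(d),np.percentile(d[:,2],[5,50,95]).round(1),rect(d))
q,_=cloud(p,red(p)); h=q[box(q,(500,25),120)&(q[:,2]>70)&(q[:,2]<95)]; print('handle',len(h),np.percentile(h[:,2],[5,50,95]).round(1),rect(h))
q,_=cloud(p)
t=q[(abs(q[:,2]-72)<3.5)&(q[:,0]>400)&(q[:,0]<690)&(abs(q[:,1]-20)<125)]; print('trayrim',len(t),rect(t))
o=q[(q[:,2]>235)&(q[:,2]<246)&(q[:,0]>600)]; print('hood',len(o),o[:,:2].min(0) if len(o) else 0)
E
```

```text
t: 6.92
eef_pos: [450.4, 21.6, 298.1]
tcp_rot: [3.141, 0.0, -3.102]
ft_force: [-0.1, -0.4, -0.9]
opening: 0.167
grip_force: 30.0Traceback (most recent call last):
  File "<stdin>", line 3, in <module>
    return _quantile_unchecked(
        a, q, axis, out, overwrite_input, method, keepdims, weights)
    return _ureduce(a,
                    func=_quantile_ureduce_func,
    ...<5 lines>...
                    overwrite_input=overwrite_input,
                    method=method)
    r = func(a, **kwargs)
    result = _quantile(arr,
                       quantiles=q,
    ...<2 lines>...
                       out=out,
                       weights=wgt)
    slices_having_nans = np.isnan(arr[-1, ...])
                                  ~~~^^^^^^^^^
IndexError: index -1 is out of bounds for axis 0 with size 0
```

View pics/3.png

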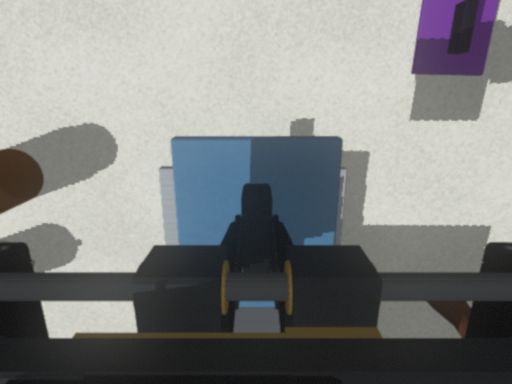

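The held lid (170–340, 137–245) blocks the wrist view ahead, and image-up points toward the robot. I'll move up and forward to see the dish behind the lid.

```bash
python3 -m inch '[[0,0,0,-4,0,-3,1],[0,0,0,-4,0,-3,1],[0,0,0,-4,0,-3,1],[0,0,0,-4,0,-3,1],[0,0,0,-4,0,0,1],[0,0,0,0,0,0,1],[0,0,0,0,0,0,1]]'
python3 - <<'E'
from h import *
for n in('wrist','side'):
  p=env.read_camera(n); 
  if n=='wrist': save(p,'4.png'); np.savez('w.npz',**p)
  q,_=cloud(p,blue(p)); d=q[box(q,(584,25),110)&(q[:,2]>92)&(q[:,2]<112)];r=d[d[:,2]>99]; print(n,'dish rim',len(r),np.percentile(r[:,2],[5,50,95]).round(1) if len(r) else 0,rect(r) if len(r) else 0)
  q,_=cloud(p,red(p)); h=q[box(q,(500,25),120)&(q[:,2]>60)&(q[:,2]<95)]; print('handle',len(h),rect(h) if len(h) else 0)
  q,_=cloud(p)
  t=q[(abs(q[:,2]-72)<3.5)&(q[:,0]>400)&(q[:,0]<690)&(abs(q[:,1]-20)<125)]; print('trayrim',len(t),rect(t) if len(t) else 0)
E
```

```text
t: 7.85
eef_pos: [649.9, 30.3, 417.5]
tcp_rot: [3.141, -0.001, -3.101]
ft_force: [0.3, -0.8, -0.9]
opening: 0.163
grip_force: 30.0
wrist dish rim 993 [ 99.7 104.6 106.2] (array([576.5,  25.5]), array([116.4,  95. ]), 1.1)
handle 511 (array([468.9,  20.9]), array([52. , 19.1]), 2.9)
trayrim 1127 (array([567.7,  29.1]), array([148.3, 200.5]), 4.5)
side dish rim 211 [ 99.6 103.6 106.9] (array([577.5,  22.5]), array([119. ,  96.4]), 1.5)
handle 140 (array([465.1,  17.6]), array([61.6, 23.9]), 6.7)
trayrim 468 (array([566.5,  27.1]), array([264.6, 203.9]), 4.8)
```

View pics/4.png

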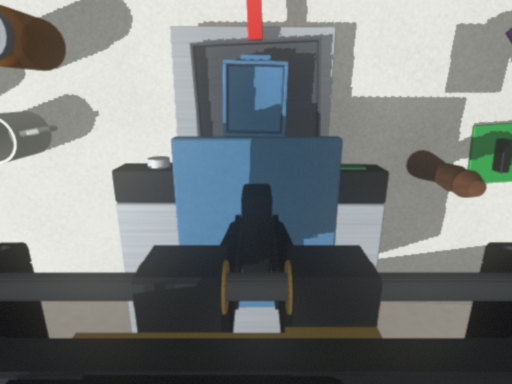

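The dish rim sits at (223–287, 60–133), the tray around it, with the handle at (255,20) and the hood at rows 165–200. Now I'll fit the edges.

```bash
cat > fit.py <<'E'
from h import *
def edges(d,c,yaw,hx,hy,inx=None):
    # refine: rotate to local frame; side edge lines -> yaw; extents -> centre
    for _ in range(3):
        a=np.radians(yaw); M=np.array([[np.cos(a),np.sin(a)],[-np.sin(a),np.cos(a)]])
        l=(d[:,:2]-c)@M.T
        lo=[];hi=[];xs=[]
        for x in np.arange(-hx+8,hx-8,6):
            s=l[(abs(l[:,0]-x)<3)&(abs(l[:,1])<hy+8)]
            if len(s)>4 and np.ptp(s[:,1])>1.7*hy: xs.append(x);lo.append(np.percentile(s[:,1],1));hi.append(np.percentile(s[:,1],99))
        k1=np.polyfit(xs,lo,1);k2=np.polyfit(xs,hi,1)
        yaw+=np.degrees((k1[0]+k2[0])/2); cy=(k1[1]+k2[1])/2
        s=l[(abs(l[:,1])>hy-25)&(abs(l[:,1])<hy-4)]; s=s[abs(s[:,0])<hx+10]
        x0,x1=np.percentile(s[:,0],[1,99])
        c=c+np.array([(x0+x1)/2,cy])@M
    return c.round(1),round(yaw,2),'w',(np.mean(hi)-np.mean(lo)).round(1),'len',round(x1-x0,1)
E
python3 - <<'E'
from fit import *
p=dict(np.load('w.npz'))
q,_=cloud(p,blue(p)); d=q[box(q,(578,25),70)&(q[:,2]>99)&(q[:,2]<110)]
print('dish',edges(d,np.array([578,25.]),1.3,55,47.5))
q,_=cloud(p)
t=q[(abs(q[:,2]-72)<4)&(q[:,0]>400)&(q[:,0]<690)&(abs(q[:,1]-20)<125)]
print('tray',edges(t,np.array([580,26.]),3,90,100))
q,_=cloud(p,red(p)); h=q[box(q,(468,20),45)&(q[:,2]>74)&(q[:,2]<95)]
vx=np.polyfit(h[:,0],h[:,1],1);print('handle axis deg',np.degrees(np.arctan(vx[0])),'y at 455',np.polyval(vx,455),'xr',np.percentile(h[:,0],[1,99]),np.median(h[:,2]))
p=env.read_camera('scene'); q,_=cloud(p)
o=q[(abs(q[:,2]-240)<8)&(q[:,0]>600)&(abs(q[:,1]-25)<220)]
print('oven',edges(o,np.array([789,27.]),1.7,135,160))
dr=q[(abs(q[:,2]-50)<8)&(q[:,0]>420)&(q[:,0]<640)&(abs(q[:,1]-20)<145)]
print('door',edges(dr,np.array([540,20.]),1.7,80,130))
E
```

```text
dish (array([580.4,  25.4]), np.float64(0.82), 'w', np.float64(93.5), 'len', np.float64(108.5))
tray (array([561. ,  28.5]), np.float64(4.77), 'w', np.float64(198.9), 'len', np.float64(134.1))
handle axis deg 4.055399619494726 y at 455 19.67309547584768 xr [443.51663088 494.74920419] 82.8321914523363
oven (array([793.6,  26.8]), np.float64(1.94), 'w', np.float64(310.7), 'len', np.float64(268.5))
door (array([569. ,  21.6]), np.float64(8.63), 'w', np.float64(254.2), 'len', np.float64(89.7))
```

```bash
python3 -m inch '[[0,0,0.027,0,0,0,1],[0,0,0,3.48,-0.2,2,1],[0,0,0,3.48,-0.2,3,1],[0,0,0,0,0,5,1],[0,0,0,0,0,5,1],[0,0,0,0,0,5,1],[0,0,0,0,0,5,1],[0,0,0,0,0,3,1],[0,0,0,0,0,0.75,1],[0,0,0,0,0,0,1],[0,0,0,0,0,0,1]]'
python3 - <<'E'
from fit import *
to((580.4,25.4,130),(np.pi,0,np.radians(180.8)))
p=env.read_camera('side'); save(p,'5.png')
cv2.imwrite('pics/5.png',cv2.resize(p['img'][120:300,180:380,::-1],None,fx=3,fy=3))
E
```

```text
t: 9.38
eef_pos: [581.4, 24.2, 132.2]
tcp_rot: [-3.141, 0.002, -3.131]
ft_force: [-0.0, -0.0, -1.8]
opening: 0.168
grip_force: 30.0
turn [-0.0001  0.0025 -0.0029]
shift cm (after turn) [0.096 0.118 0.215]
```

View pics/5.png

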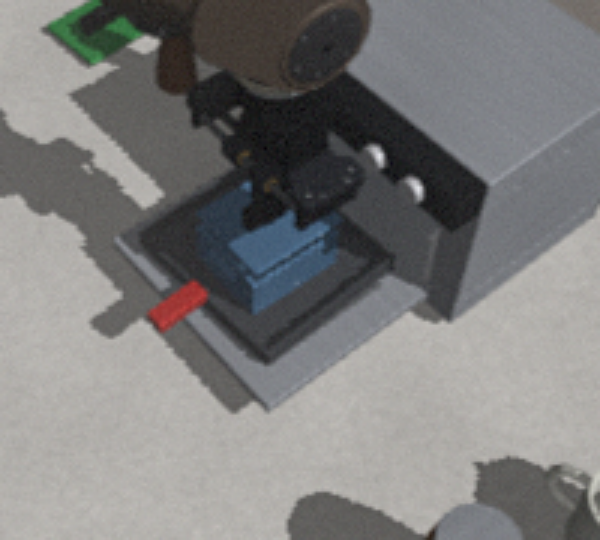

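The lid hovers level over the dish at about (285,245), with its edges inside the rim outline. I'll lower it.

```bash
python3 -m inch '[[0,0.002,-0.003,0.1,0.12,0.2,1],[0,0,0,0,0,0.5,1],[0,0,0,0,0,0.4,1],[0,0,0,0,0,0.2,1],[0,0,0,0,0,0.2,1],[0,0,0,0,0,0.1,1],[0,0,0,0,0,0,1]]'
```

```text
t: 10.3
eef_pos: [579.7, 25.4, 116.1]
tcp_rot: [-3.142, -0.001, -3.127]
ft_force: [-6.6, -0.5, 13.7]
opening: 0.165
grip_force: 30.0
```

```bash
python3 -m inch '[[0,0,0,0.08,0,0,1],[0,0,0,0,0,0,-1],[0,0,0,0,0,0,-1],[0,0,0,0,0,0,-1],[0,0,0,0,0,0,-1],[0,0,0,0,0,0,-1],[0,0,0,0,0,-3,-1],[0,0,0,0,0,-5,-1],[0,0,0,0,0,-5,-1],[0,0,0,1,0,-5,-1],[0,0,0,1,0,-5,-1],[0,0,0,0,0,0,-1],[0,0,0,0,0,0,-1]]'
python3 - <<'E'
from fit import *
p=env.read_camera('wrist'); save(p,'6.png'); np.savez('w.npz',**p)
q,_=cloud(p,blue(p)); d=q[box(q,(578,25),70)&(q[:,2]>99)&(q[:,2]<125)]
print('plate z',np.percentile(d[:,2],[5,50,95]))
A=np.c_[d[:,:2]-[580,25],np.ones(len(d))]; k=np.linalg.lstsq(A,d[:,2],rcond=None)[0]; print('plane',k)
print('lid',edges(d[abs(d[:,2]-np.median(d[:,2]))<4],np.array([580,25.]),1.,56,48.5))
q,_=cloud(p)
t=q[(abs(q[:,2]-72)<4)&(q[:,0]>400)&(q[:,0]<690)&(abs(q[:,1]-20)<125)]
print('tray',rect(t),edges(t,np.array([580,26.]),3,90,100))
q,_=cloud(p,red(p)); h=q[box(q,(468,20),55)&(q[:,2]>74)&(q[:,2]<95)]
if len(h):
  vx=np.polyfit(h[:,0],h[:,1],1);print('handle',np.degrees(np.arctan(vx[0])),np.polyval(vx,455),np.percentile(h[:,0],[1,99]),np.median(h[:,2]),rect(h))
E
```

```text
t: 11.92
eef_pos: [559.1, 25.2, 343.9]
tcp_rot: [3.141, -0.003, -3.127]
ft_force: [-0.8, -0.1, -1.5]
opening: 1.0
grip_force: 0.0
plate z [111.32566111 112.8839848  114.18222867]
plane [7.67540037e-03 1.42807633e-03 1.12696807e+02]
lid (array([578.9,  26.3]), np.float64(0.97), 'w', np.float64(94.4), 'len', np.float64(109.3))
tray (array([596.1,  33.4]), array([205.1, 204.5]), 4.7) (array([583.7,  30.4]), np.float64(4.66), 'w', np.float64(199.3), 'len', np.float64(179.7))
handle 3.7762660176753196 19.48946930721829 [436.8151684  493.28637573] 82.97419596985657 (array([465. ,  20.4]), array([58.3, 19.7]), 3.9)
```

View pics/6.png

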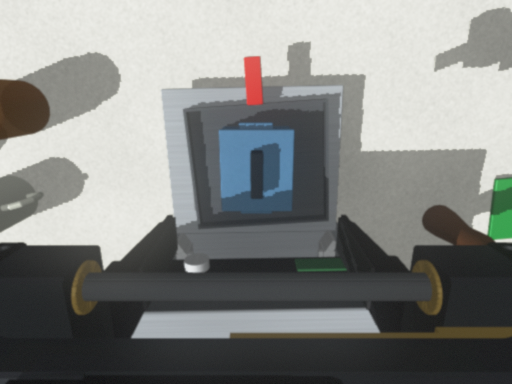

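The lid is seated and level: plate at (220–293,130–212), z 112.7, tilt under 0.01 rad. The tray is turned about 4.7°. I'll locate the oven axis from the door's edges.

```bash
python3 - <<'E'
from fit import *
p=dict(np.load('w.npz')); q,_=cloud(p)
d=q[(q[:,2]>46)&(q[:,2]<54)&(q[:,0]>440)&(q[:,0]<690)&(abs(q[:,1]-22)<150)]
lo=[];hi=[];xs=[]
for x in range(485,690,10):
    s=d[abs(d[:,0]-x)<5]
    if len(s)>10 and np.ptp(s[:,1])>240: xs.append(x);lo.append(np.percentile(s[:,1],1));hi.append(np.percentile(s[:,1],99))
xs=np.array(xs);print(np.c_[xs,lo,hi,np.subtract(hi,lo)].round(1)[::2])
m=(np.array(lo)+hi)/2; print('mid line',np.polyfit(xs-690,m,1),np.degrees(np.polyfit(xs,lo,1)[0]),np.degrees(np.polyfit(xs,hi,1)[0]))
for y in(-80,-40,60,100): s=d[abs(d[:,1]-y)<6]; print('front',y,np.percentile(s[:,0],1).round(1))
p=env.read_camera('scene'); q,_=cloud(p)
o=q[(abs(q[:,2]-240)<8)&(q[:,0]>600)&(abs(q[:,1]-25)<220)]
print(rect(o)); 
for y in(-100,-50,60,120): s=o[abs(o[:,1]-y)<6]; print('hood',y,np.percentile(s[:,0],[1,99]).round(1))
for x in range(680,900,30): s=o[abs(o[:,0]-x)<10]; print(x,np.percentile(s[:,1],[1,99]).round(1))
E
```

```text
[[ 485.  -109.   145.6  254.6]
 [ 505.  -109.6  147.5  257.1]
 [ 525.  -109.4  148.2  257.6]
 [ 545.  -108.2  149.9  258. ]
 [ 565.  -107.7  150.2  257.9]
 [ 585.  -107.4  150.4  257.9]
 [ 605.  -105.9  151.5  257.4]
 [ 625.  -105.5  152.5  258.1]
 [ 645.  -105.2  152.6  257.8]
 [ 665.  -103.9  154.1  258. ]
 [ 685.  -100.   152.8  252.8]]
mid line [ 0.03944944 26.15157546] 2.3776419129365136 2.142930752801532
front -80 476.5
front -40 474.1
front 60 469.9
front 100 469.3
(array([789. ,  26.8]), array([284.2, 320.1]), 1.9)
hood -100 [664.8 932.3]
hood -50 [665.2 931. ]
hood 60 [660.  928.5]
hood 120 [656.3 924.4]
680 [-133.1  176.9]
710 [-132.5  181.2]
740 [-131.6  180.8]
770 [-129.1  180.5]
800 [-130.   183.4]
830 [-127.5  185.7]
860 [-127.  184.]
890 [-126.1  186.7]
```

```bash
cat >> h.py <<'E'
def lean(psi,th):
    a=np.radians(psi);t=np.radians(th)
    z=np.array([np.sin(t)*np.cos(a),np.sin(t)*np.sin(a),-np.cos(t)]);y=np.array([-np.sin(a),np.cos(a),0]);x=np.cross(y,z)
    return R.from_matrix(np.c_[x,y,z]).as_euler('xyz')
E
python3 -m inch '[[0,0,0,5,0,2,-0.3],[0,0,0,5,0,5,-0.3],[0,0,0,0,0,5,-0.3],[0,-0.144,-0.03,0,0,0,-0.3],[0,-0.144,-0.03,0,0,0,-0.3],[0,-0.144,0,0,0,0,-0.3],[0,-0.144,0,0,0,0,-0.3],[0,0,0,0,0,0,-0.3],[0,0,0,0,0,0,-0.3]]'
python3 - <<'E'
from h import *
print(env.state()['joints'].round(2))
to((461.4,20.3,65),lean(4.6,33))
to((461.4-54,20.3-4,65+84),lean(4.6,33))
E
```

```text
t: 13.15
eef_pos: [466.1, 25.9, 230.4]
tcp_rot: [-3.14, 0.55, -3.062]
ft_force: [0.5, 0.9, -0.0]
opening: 0.651
grip_force: 0.0
[-0.16  0.09  2.25  0.45  0.28 -2.21]
turn [-0.0022 -0.0259 -0.0006]
shift cm (after turn) [ 9.444 -0.524 13.592]
turn [-0.0022 -0.0259 -0.0006]
shift cm (after turn) [ 9.41  -0.489  3.598]
```

Joint 5 gets small when leaning this close to the base. So I'll grip with the tool vertical first, push most of the way, then regrip leaning near the oven.

```bash
python3 -m inch '[[0,0.144,0,0,0,0,-0.3],[0,0.144,0,0,0,0,-0.3],[0,0.144,0,0,0,0,-0.3],[0,0.118,0,0,0,0,-0.3],[0,0,0,2,-0.5,0,-0.3],[0,0,0,0,0,0,-0.3],[0,0,0,0,0,0,-0.3]]'
python3 - <<'E'
from h import *
print(env.state()['joints'].round(2))
to((446.2,19.1,59),lean(4.6,0))
E
```

```text
t: 14.02
eef_pos: [446.9, 19.4, 230.6]
tcp_rot: [-3.139, 0.007, -3.063]
ft_force: [0.3, -0.5, 0.5]
opening: 0.646
grip_force: 0.0
[-0.1   0.22  1.95 -0.    0.96 -1.75]
turn [-0.0026  0.0065 -0.0017]
shift cm (after turn) [ 0.068 -0.024 17.163]
```

```bash
python3 -m inch '[[-0.003,0.006,0,0.07,0,4.5,-0.3],[0,0,0,0,0,4.5,-0.3],[0,0,0,0,0,4.5,-0.3],[0,0,0,0,0,3.6,-0.3],[0,0,0,0,0,0,-0.3],[0,0,0,0,0,0,1],[0,0,0,0,0,0,1],[0,0,0,0,0,0,1],[0,0,0,0,0,0,1],[0,0,0,0,0,0,1],[0,0,0,0,0,0,1],[0,0,0,0,0,0,1],[0,0,0,0,0,0,1]]'
python3 - <<'E'
from h import *
print(env.state()['joints'].round(2))
E
```

```text
t: 15.65
eef_pos: [446.0, 19.9, 59.8]
tcp_rot: [3.14, 0.001, -3.062]
ft_force: [-1.1, -3.0, 6.1]
opening: 0.231
grip_force: 30.0
[-0.11  0.5   2.14  0.    0.5  -1.76]
```

Gripped (opening 0.23, 30 N). I'll straighten the tray to the oven axis (−2.5°, about 2.4 mm to the right) and begin sliding.

```bash
python3 -m inch '[[0,0,0.022,0,0,0,1],[0,0,0.022,0,-0.1,0,1],[0,0,0,0,-0.14,0,1],[0,0,0,-0.6,0,0,1],[0,0,0,-0.8,0,0,1],[0,0,0,-0.8,0,0,1],[0,0,0,-0.6,0,0,1],[0,0,0,0,0,0,1],[0,0,0,0,0,0,1]]'
python3 - <<'E'
from fit import *
p=env.read_camera('scene'); q,_=cloud(p)
q2=env.read_camera('side'); 
cv2.imwrite('pics/7.png',cv2.resize(q2['img'][100:300,150:400,::-1],None,fx=3,fy=3))
E
```

```text
t: 16.77
eef_pos: [470.6, 19.1, 59.6]
tcp_rot: [3.138, -0.006, -3.105]
ft_force: [-15.1, 0.3, 16.6]
opening: 0.229
grip_force: 30.0
```

View pics/7.png

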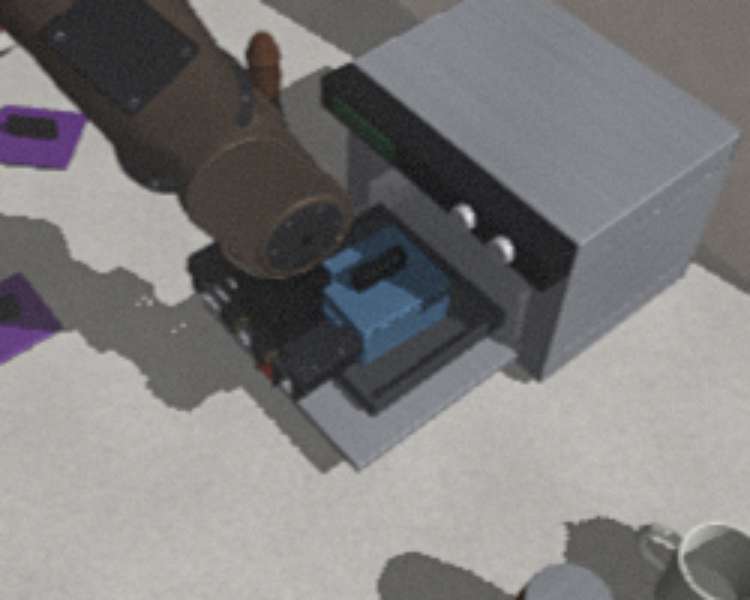

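The tray has slid forward straight, with the lidded dish level at (385,290). There's some downward load on the handle (16 N), so I'll lift a little and continue.

```bash
python3 -m inch '[[0,0,0,0,0,-0.1,1],[0,0,0,0,0,-0.05,1],[0,0,0,0,0,0,1]]'; python3 -m inch '[[0,0,0,-0.6,0,0,1],[0,0,0,-0.8,0,0,1],[0,0,0,-0.8,0,0,1],[0,0,0,-0.8,0,0,1],[0,0,0,-0.8,0,0,1]]'
```

```text
t: 17.25
eef_pos: [473.5, 18.7, 60.6]
tcp_rot: [3.139, -0.001, -3.106]
ft_force: [-1.8, 1.1, -3.6]
opening: 0.229
grip_force: 30.0
t: 17.88
eef_pos: [512.5, 20.0, 60.9]
tcp_rot: [3.139, 0.001, -3.106]
ft_force: [-2.5, 0.3, -5.1]
opening: 0.231
grip_force: 30.0
```

```bash
python3 -m inch '[[0,0,0,-0.8,0,0,1],[0,0,0,-0.8,0,0,1],[0,0,0,-0.8,0,0,1],[0,0,0,-0.8,0,0,1],[0,0,0,-0.8,0,0,1],[0,0,0,-0.8,0,0,1]]'; python3 -m inch '[[0,0,0,-0.8,0,0,1],[0,0,0,-0.8,0,0,1],[0,0,0,-0.8,0,0,1],[0,0,0,-0.6,0,0,1],[0,0,0,-0.4,0,0,1],[0,0,0,0,0,0,1]]'
```

```text
t: 18.62
eef_pos: [560.4, 21.7, 60.9]
tcp_rot: [3.139, 0.0, -3.106]
ft_force: [-4.2, -0.2, -3.9]
opening: 0.228
grip_force: 30.0
t: 19.38
eef_pos: [594.6, 22.9, 61.0]
tcp_rot: [3.139, 0.002, -3.106]
ft_force: [1.9, 0.8, -5.5]
opening: 0.228
grip_force: 30.0
```

```bash
python3 -m inch '[[0,0,0,0,0,0,-0.1],[0,0,0,0,0,0,-0.1],[0,0,0,0,0,0,-0.1],[0,0,0,0,0,0,-0.1],[0,-0.13,0,0,0,0,-0.1],[0,-0.13,0,0,0,0,-0.1],[0,-0.13,0,0,0,0,-0.1],[0,-0.13,0,0,0,0,-0.1],[0,0,0,0,0,0,-0.1],[0,0,0,0,0,0,-0.1]]'
python3 - <<'E'
from fit import *
print(env.state()['joints'].round(2),env.state()['ft_force'])
to((605,23.2,63),lean(2.05,31))
p=env.read_camera('wrist'); q,_=cloud(p,red(p)); h=q[box(q,(620,22),70)]; 
if len(h): print(len(h),np.percentile(h,[2,50,98],axis=0).round(1))
p=env.read_camera('side'); cv2.imwrite('pics/8.png',cv2.resize(p['img'][100:300,150:400,::-1],None,fx=3,fy=3))
E
```

```text
t: 20.62
eef_pos: [600.0, 27.5, 68.9]
tcp_rot: [3.13, 0.437, -3.107]
ft_force: [0.6, 0.2, 0.4]
opening: 0.549
grip_force: 0.0
[-0.09  0.56  2.06  0.63  0.11 -2.32] [0.63766872 0.15725694 0.43223398]
turn [ 0.0116 -0.1043 -0.0014]
shift cm (after turn) [-0.112 -0.448  0.758]
2304 [[581.5  13.2  69.7]
 [590.9  23.3  82.6]
 [619.6  33.4  83.7]]
```

View pics/8.png

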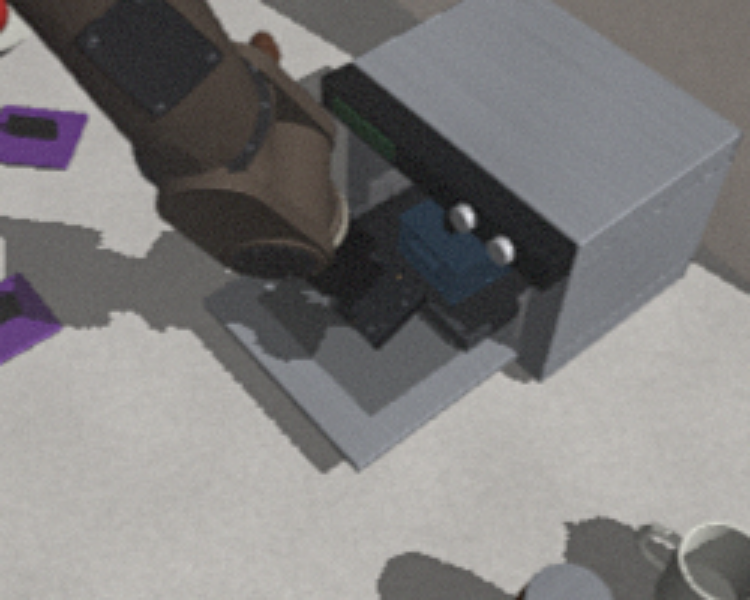

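The tray is in the mouth and the dish is half under the hood (460,250). At 25° lean, joint 5 is nearly straight, so regripping here is awkward. Instead I'll back off, shut the fingers, lean about 17°, and push on the tongue's end. Geometry gives about 20 mm clearance to the hood.

```bash
python3 -m inch '[[0,0,0,0,0,-3,-0.1],[0,0,0,0,0,-4,-0.1],[0,0.07,0,0,0,-1,-0.1],[0,0.07,0,0,0,0,1],[0,0,0,2,0,0,1],[0,0,0,0,0,0,1],[0,0,0,0,0,0,1],[0,0,0,0,0,0,1]]'
python3 - <<'E'
from fit import *
print(env.state()['joints'].round(2))
to((560,22.2,60),lean(2.05,17))
p=env.read_camera('wrist'); q,_=cloud(p,red(p)); h=q[box(q,(610,22),90)]; 
if len(h):
  t=h[h[:,2]>79]; print(len(h),np.percentile(h,[2,50,98],axis=0).round(1),rect(t))
E
```

```text
t: 21.72
eef_pos: [547.4, 24.6, 135.6]
tcp_rot: [3.13, 0.298, -3.105]
ft_force: [0.3, -0.4, -0.6]
opening: 0.08
grip_force: 0.0
[-0.1   0.4   2.03  0.13  0.41 -1.82]
turn [0.0114 0.001  0.0006]
shift cm (after turn) [ 1.011 -0.287  7.599]
920 [[533.7  14.1  72.2]
 [597.8  27.6  82.8]
 [639.   34.3 160.5]] (array([586. ,  22.5]), array([109.1,  20.1]), 2.9)
```

```bash
python3 -m inch '[[0.011,0,0,0.5,-0.2,2,1],[0,0,0,0.5,-0.08,3,1],[0,0,0,0,0,2.6,1],[0,0,0,0,0,0,1],[0,0,0,0,0,0,1]]'
python3 - <<'E'
from h import *
to((640,25,61),lean(2.05,17))
E
```

```text
t: 22.4
eef_pos: [559.7, 22.7, 60.5]
tcp_rot: [3.141, 0.298, -3.105]
ft_force: [-0.1, -0.4, -0.0]
opening: 0.005
grip_force: 0.0
turn [0.0007 0.001  0.0007]
shift cm (after turn) [-7.694 -0.053  2.301]
```

```bash
python3 -m inch '[[0,0,0,-0.57,0,0.175,1],[0,0,0,-0.67,0,0.205,1],[0,0,0,-0.67,0,0.205,1],[0,0,0,-0.67,0,0.205,1],[0,0,0,-0.67,0,0.205,1],[0,0,0,-0.67,0,0.205,1]]'; python3 -m inch '[[0,0,0,-0.67,0,0.205,1],[0,0,0,-0.48,0,0.15,1],[0,0,0,0,0,0,1]]'
python3 - <<'E'
from h import *
p=env.read_camera('side'); q,_=cloud(p,red(p)); h=q[box(q,(620,22),90)]; print(len(h),np.percentile(h,[2,50,98],axis=0).round(1) if len(h) else 0)
cv2.imwrite('pics/9.png',cv2.resize(p['img'][100:300,150:400,::-1],None,fx=3,fy=3))
E
```

```text
t: 23.15
eef_pos: [599.5, 24.4, 59.8]
tcp_rot: [3.141, 0.294, -3.105]
ft_force: [-8.2, -0.5, 4.3]
opening: 0.006
grip_force: 3.4
t: 23.52
eef_pos: [612.2, 24.7, 59.9]
tcp_rot: [3.141, 0.296, -3.105]
ft_force: [-3.6, 1.3, 0.5]
opening: 0.006
grip_force: 1.8
19 [[664.1  15.8  78.4]
 [675.1  26.5  82.7]
 [681.2  34.1  84.9]]
```

View pics/9.png

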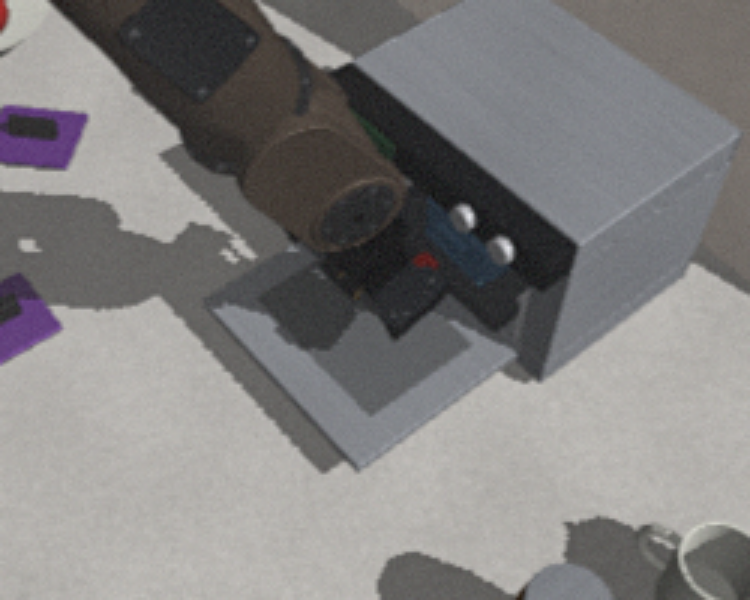

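The tongue now reaches x≈682 and the hood is clear of the gripper. About 22 mm remains, so I'll go on in small steps.

```bash
python3 -m inch '[[0,0,0,-0.48,0,0.145,1],[0,0,0,-0.48,0,0.145,1],[0,0,0,-0.38,0,0.115,1],[0,0,0,-0.29,0,0.085,1],[0,0,0,0,0,0,1]]'; python3 -m inch '[[0,0,0,-0.29,0,0.085,1],[0,0,0,-0.19,0,0.06,1],[0,0,0,0,0,0,1]]'
```

```text
t: 24.2
eef_pos: [629.2, 25.3, 59.8]
tcp_rot: [3.141, 0.296, -3.105]
ft_force: [-4.5, 0.4, 0.7]
opening: 0.005
grip_force: 2.1
t: 24.58
eef_pos: [633.0, 25.5, 59.6]
tcp_rot: [3.141, 0.293, -3.105]
ft_force: [-10.6, -0.5, 3.5]
opening: -0.001
grip_force: 4.5
```

```bash
python3 -m inch '[[0,0,0,-0.19,0,0.06,1],[0,0,0,-0.19,0,0.06,1],[0,0,0,0,0,0,1]]';python3 -m inch '[[0,0,0,-0.19,0,0.06,1],[0,0,0,-0.19,0,0.06,1],[0,0,0,0,0,0,1]]'
```

```text
t: 24.95
eef_pos: [633.7, 25.8, 58.6]
tcp_rot: [3.14, 0.286, -3.105]
ft_force: [-26.4, -2.5, 11.4]
opening: 0.003
grip_force: 11.2
t: 25.32
eef_pos: [634.2, 26.1, 57.9]
tcp_rot: [3.139, 0.279, -3.105]
ft_force: [-45.1, -5.9, 22.7]
opening: 0.003
grip_force: 20.4
```

The tray is hard against the stop, at the predicted position. I'll back off and verify.

```bash
python3 -m inch '[[0,0,0,0.8,0,-0.3,1],[0,0,0,2,0,-0.6,1],[0,0,0,4,0,-1.2,1],[0,0,0,4,0,-4,1],[0,0,0,3,0,-5,1],[0,0,0,2,0,-5,1],[0,0,0,0,-5,-3,1],[0,0,0,0,-6,0,1],[0,0,0,0,-6,0,1],[0,0,0,0,-6,0,1],[0,0,0,0,0,0,1]]'
python3 - <<'E'
from fit import *
for n in('side','scene'):
  p=env.read_camera(n); q,_=cloud(p,red(p)); h=q[box(q,(650,25),90)&(q[:,2]<120)]; print(n,len(h),np.percentile(h,[2,50,98],axis=0).round(1) if len(h) else 0, rect(h) if len(h) else 0)
  if n=='side': cv2.imwrite('pics/10.png',cv2.resize(p['img'][100:300,150:400,::-1],None,fx=3,fy=3))
E
```

```text
t: 26.7
eef_pos: [444.6, -216.0, 196.6]
tcp_rot: [-3.14, 0.299, -3.11]
ft_force: [-0.1, 1.2, 0.4]
opening: 0.002
grip_force: 0.0
side 37 [[679.7  13.3  79.1]
 [689.9  23.   82.1]
 [701.3  34.   86. ]] (array([689.3,  23.7]), array([22.5, 22. ]), 74.9)
scene 0 0 0
```

View pics/10.png

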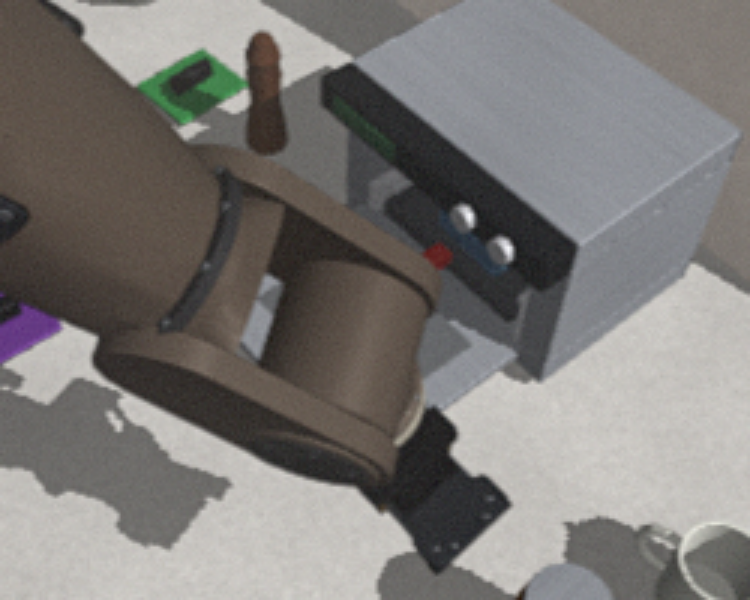

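```bash
python3 -c "
from cell import env
print(env.job_done())"
```

```text
the job is handed in; nothing more can be done
None
```

The job is handed in at about 27 s of the 72 s allowed; no verdict came back. The blue lid sits level in the dish and was released while the tray was still out on the door. The tray met the back stop at the position predicted for fully home, and I touched none of the jar, mill or mug, though I couldn't see the dish and lid clearly once they were inside the oven.

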